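# Wind the model eye into the calibration bench

### The job

Take the model eye out of its wooden stand and lower its tapered shank into the socket of the calibration bench with the eye looking about a quarter turn away from the black window. Then, keeping a steady moderate push downwards, turn it until the eye looks straight at the window, so that the taper wedges and holds by itself, and let go. Do not ram it, and leave the other things on the desk where they are.

Things in the scene. Friction and masses are not known exactly. Their poses are not given: they have to be found in the camera images.
- grip (a point): Centre of the black upright block that is the model eye's handle: 40 mm (x) by 16 mm (y) by 44 mm high. Grasp it across its 16 mm (along y), from above. Below it a steel collar, 36 mm across, 5 mm thick, underside 27 mm below this point, and the tapered steel shank, tip 74 mm below this point. Axes: x the way the eye looks, z up.
- lens (a point): Front point (pupil) of the model eye, 43 mm out along +x from the axis of the shank and 3 mm below the centre of the block: a white ball in a round barrel of 24 mm diameter that starts 20 mm from the axis.
- eye: The whole model eye, loose, about 0.18 kg, 96 mm tall; origin at the tip of the shank, z up along the shank, x the way the eye looks. The shank is round, 13 mm across at the tip, 19 mm under the collar (4 degrees half-angle). At the start it hangs upright by its collar in the stand's hole, turned at random.
- stand: Wooden block, fixed, 90 by 90 mm and 60 mm high, with a 24 mm hole through its middle that the shank stands in with free play; origin under its centre, z up. Lift the eye straight up by at least 50 mm to clear it.
- bench: Calibration bench, fixed: a cream plate (200 by 120 mm, 12 mm thick) with the socket and, at its +x end, a post with the window. Origin at the underside, on the socket's axis; +x points from the socket to the window, z up. The eye must finally look along +x.
- window (a point): Centre of the window's glass, 84 mm along +x from the socket's axis, 101 mm above the desk, in a black head 44 mm wide, 62 mm tall. Turned a quarter turn (either way) towards it under a steady 12 to 18 N push, the shank creeps 2 to 4 mm down (turning takes up to 0.4 N m) and stays. Under 9 N it wedges too little; over 24 N in the turn, or the collar driven onto the rim, overloads the bore.
- socket (a point): On the upright axis of the socket, 74 mm above the desk; axes as the bench's. The socket is a round steel insert 43 mm across with a tapered bore, about 19 mm at the mouth, that fits the shank. The insert is clamped at a height that differs each time: its rim lies 14 mm below to 14 mm above this point. That is not measured: find the seat by feel.
- bore (a point): On the socket's axis 39 mm below the socket point: where the shank's tip is when it first bears on the bore, if the rim is at the socket point (collar then 8 mm above the rim). A spring pin in the bore pushes the tip up with 2 to 4 N from 2 mm before that, lifting an unwedged shank. Pushed 15 N straight down, the shank goes about 1 mm farther and grips poorly.
- sanitizer_mid (a point): Clear bottle with a white cap, 54 mm across, 130 mm tall, standing loose; point on its axis 65 mm up. Leave it alone.
- pencup_mid (a point): Empty grey cup, 72 mm across, 95 mm tall, standing loose; point on its axis 45 mm up. Leave it alone.
- lenscase_mid (a point): Flat grey lens case, 70 by 110 by 30 mm, lying loose; its centre. Leave it alone.
Not all that is in view belongs to the job. Leave any orange or yellow look-alike of the eye alone.

How it is judged:
By the outcome, as a careful person would: the job done as asked, in the order asked, and still so for the second after the job is handed in, with the robot touching nothing.
It also fails if it takes over 67 s, if anything falls off the work surface, if the arm or the gripper's body presses on something with over 40 N, if the wrist force passes 120 N, or if a joint passes its speed limit or range.

### The arm

A 6-joint arm with a two-finger parallel gripper is mounted at the origin on the work surface. World frame = base frame: x ahead of the robot, y to its left, z up, the work surface at z = 0. Lengths are in mm, angles in rad, forces in N, time in s.
With the tool pointing down it reaches from about 300 to 850 mm from the base axis. Payload 5.4 kg.
Tool frame: the origin (TCP) lies midway between the tips of the shut fingers; the grasp point (between the pads) lies 19 mm behind it; z points along the fingers, y is the direction in which the jaws open and shut (so a half turn about z gives the same grasp; the last joint's range is limited). The gripper opens to 85 mm and grips with 20 to 120 N. Pads are 22 mm wide; open, the fingers measure 114 mm over their backs; the gripper's body (76 mm by 85 mm) begins 54 mm behind the grasp point. The pads swing forward as they close: fully open they stand 13 mm farther back than shut.
Start: joints at [-1.394, 0.158, 1.597, -0, 1.386, -0.21], TCP at [216.881, -532.512, 231.299] pointing down, gripper open.
Joint ranges: [-2.91, 2.91], [-0.94, 2.29], [0.18, 2.7], [-1.29, 4.43], [0.17, 2.64], [-3, 3]. Speed limits (rad/s): [2.57, 2.57, 3.14, 3.14, 3.14, 3.14].

### API

Orientations are given as a unit quaternion [x, y, z, w].
In Python, from cell import r, read_camera gives the robot as it stands.
- The arm moves only by the tool play_rows, never from a script. Its argument "series" is a list of rows, each a list of 3 entries, a list of its own where there are three numbers: the opening in per cent of the stroke, from 0 (shut) to 100 (fully open), then the shift along the tool's x, y, z in units of 25 mm (1.0 is 25 mm), then the turn about the tool's z in units of 8 degrees (1.0 is 8 degrees). In form: [[jaw, [dx, dy, dz], turn], ...]. A call has 1 to 20 rows; each row is the pose to reach, as a shift and turn from the pose commanded when the call began, along the tool's axes at that moment; what a row does not reach only later rows make up. A row lasts 1/10 s, in which the tool goes at most 50 mm and 8.59 degrees, less where a joint would pass 70% of its speed; a pose out of reach is approached as far as the arm can. A call with a gripper value outside its range is refused whole. The fingers move at their own pace and stop on an object; "newtons" is the grip in N (left out, the last holds). Time passes only in rows, so rows that repeat a pose let the fingers close. It gives the time, the measured TCP pose, the force and the opening at its end, in the units of the state.
- r.observe(): the state, without advancing time (a new reading comes with each control period).
- read_camera(name): name is "scene" or "top"; returns a dict with "frame" (420x560x3 uint8, red, green, blue), "fx", "fy", "cx", "cy" (pixels), "dist" ([k1, k2, p1, p2, k3] as OpenCV has them; the pictures are not rectified), "extrinsics" (4x4, takes a point from world to camera coordinates). Camera axes: x right, y down, z forward; pixel columns grow to the right and rows downward; lengths in mm; the calibration is good to about 2 mm. A picture is of the moment at which its call begins. There is no depth.
- r.close_job(): hands the job in, once; it reports no verdict.
The state is a dict: "time_s": time; "qpos": joint angles; "dq": joint speeds; "tau": joint torques, N m; "eef_pos": TCP position; "tcp_rot": TCP orientation; "ft_force": force on the tool from outside, world axes, zero at the start; "ft_torque": the same for the moment, N m; "gripper_width": opening from 0.0 (shut) to 1.0 (fully open).
Only numpy, scipy, OpenCV 4.12 (cv2) and the standard library are available. Lean on these libraries where they do the work, as an engineer would, in place of code of your own. Each camera call takes 0.05 s, during which the arm holds its last target. There are 200 camera calls.

## Working session

There is one attempt and no reset: what is moved stays moved. The work goes in short steps, Python scripts to look and compute and a tool call to move; the robot and the scene stay as the last step left them, time stands still between calls to the robot, and variables do not carry over. Pictures are saved under pics/ and viewed, about 8 in all and at most 12, crops included, and the job is handed in when it is done.

Besides the shell and the picture viewer there is one more tool, called after ">>>" by a JSON object that holds its "fn" and its "kwargs". play_rows: Moves the arm, as the interface text tells. Its arguments: {"type":"object","properties":{"series":{"type":"array"},"newtons":{"type":"number"}},"required":["series"]}

```bash
mkdir -p pics; ls
cat > h.py <<'E'
import numpy as np, cv2
from cell import r, read_camera
def snap(n,f):
    c=read_camera(n); cv2.imwrite(f'pics/{f}.png',c['frame'][:,:,::-1]); np.save(f'pics/{f}.npy',c,allow_pickle=True); return c
def load(f): return np.load(f'pics/{f}.npy',allow_pickle=True).item()
def K(c): return np.array([[c['fx'],0,c['cx']],[0,c['fy'],c['cy']],[0,0,1.]])
def ray(c,u,v):
    p=cv2.undistortPoints(np.array([[[u,v]]],float),K(c),np.array(c['dist'],float))[0,0]
    E=np.array(c['extrinsics']);R=E[:3,:3];t=E[:3,3]
    return -R.T@t, R.T@np.array([p[0],p[1],1])
def plane(c,u,v,z):
    o,d=ray(c,u,v); return o+d*(z-o[2])/d[2]
def tri(c1,p1,c2,p2):
    o1,d1=ray(c1,*p1);o2,d2=ray(c2,*p2)
    s=np.linalg.lstsq(np.c_[d1,-d2],o2-o1,rcond=None)[0]
    a=o1+s[0]*d1;b=o2+s[1]*d2; return (a+b)/2,np.linalg.norm(a-b)
def proj(c,P):
    E=np.array(c['extrinsics']);return cv2.projectPoints(np.array(P,float).reshape(-1,3),cv2.Rodrigues(E[:3,:3])[0],E[:3,3],K(c),np.array(c['dist'],float))[0][:,0]
E
python3 - <<'E'
from h import *
for n in('top','scene'):
    c=snap(n,n+'0'); o,d=ray(c,280,210); print(n,o.round(),d.round(2),c['fx'])
a=cv2.imread('pics/top0.png');b=cv2.imread('pics/scene0.png')
for n,i in(('top',a),('scene',b)): cv2.imwrite(f'pics/{n}0b.png',cv2.resize(i,(800,600),interpolation=cv2.INTER_CUBIC))
print(r.observe())
E
```

```text
pics
top [ 343.   -4. 1297.] [ 0.21 -0.   -0.98] 426.6592369799264
scene [1114. -678.  817.] [-0.48  0.62 -0.62] 394.7724432595693
{'time_s': 0.1, 'qpos': array([-1.39408927e+00,  1.58998818e-01,  1.59814306e+00,  3.61348845e-05,
        1.38621281e+00, -2.10112946e-01]), 'dq': array([-0.0001032 , -0.00066053, -0.00180212,  0.00046443,  0.00305007,
        0.00021451]), 'tau': array([-6.37783105e-04, -3.96995223e+01, -3.32337105e+01, -1.98634530e-04,
        4.15271395e-03, -1.13178919e-05]), 'eef_pos': array([ 216.79949459, -531.95986212,  230.38977453]), 'tcp_rot': array([ 9.81354777e-01,  1.92203082e-01,  3.24699540e-05, -8.80593841e-04]), 'ft_force': array([ 0.28348119, -0.53860649, -0.36337207]), 'ft_torque': array([ 0.02210353,  0.05663763, -0.03410814]), 'gripper_width': 1.0035929444523801}
```

View pics/top0b.png

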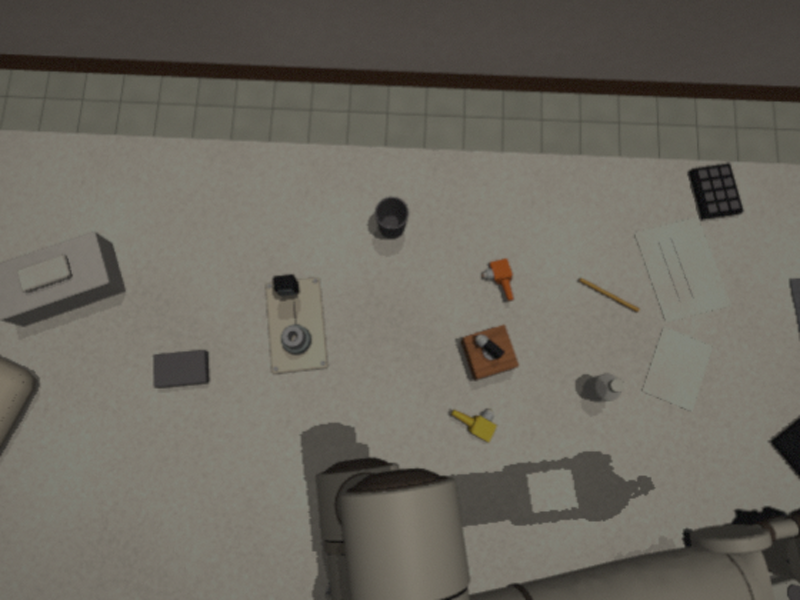

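View pics/scene0b.png

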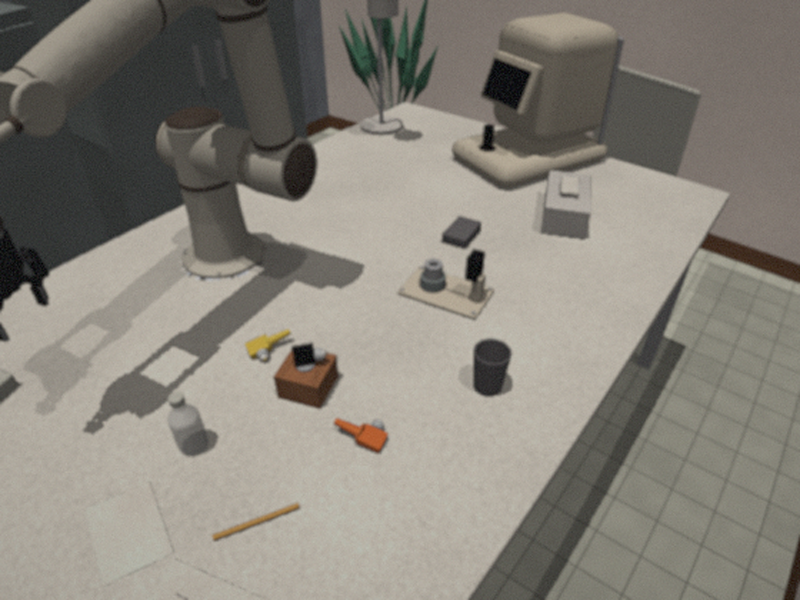

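The top view has the stand at about (490,352), the bench at (297,325) with the socket at (295,340), and the window head at (286,286). The orange and yellow pieces are decoys. I'll magnify the stand and bench in both views.

Run:
```python
from h import *
a=cv2.imread('pics/top0.png');b=cv2.imread('pics/scene0.png')
def cr(i,x,y,w,h,): return cv2.resize(i[y:y+h,x:x+w],(400,300),interpolation=cv2.INTER_CUBIC)
# x5 crops 80x60
g=np.vstack([np.hstack([cr(a,303,215,80,60),cr(b,175,230,80,60)]),np.hstack([cr(a,163,185,104,78),cr(b,272,165,80,60)])])
cv2.imwrite('pics/crops.png',np.clip(g*1.6,0,255).astype(np.uint8))
c=load('top0');s=load('scene0')
for n,u,v,z in (('stand',343,246,60),('bench',208,228,12),('sock',206,237,74),('win',200,200,120)): print(n,plane(c,u,v,z).round())
```

```text
stand [ 509. -195.   60.]
bench [550. 209.  12.]
sock [514. 203.  74.]
win [612. 221. 120.]
```

View pics/crops.png

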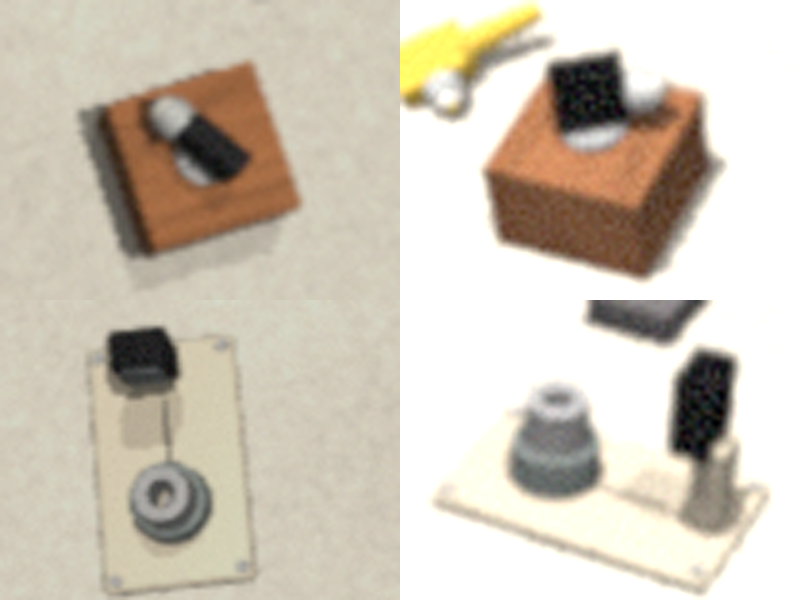

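Run:
```python
from h import *
c=load('top0');s=load('scene0')
def blob(c,x,y,w,h,f,name):
    im=cv2.resize(c['frame'][y:y+h,x:x+w],None,fx=5,fy=5,interpolation=cv2.INTER_CUBIC).astype(int)
    m=f(im).astype(np.uint8)
    m=cv2.morphologyEx(m,cv2.MORPH_OPEN,np.ones((7,7)))
    n,l,st,ce=cv2.connectedComponentsWithStats(m)
    k=1+np.argmax(st[1:,4]); cn=max(cv2.findContours((l==k).astype(np.uint8),0,1)[0],key=cv2.contourArea)
    mr=cv2.minAreaRect(cn); M=cv2.moments(cn); T=lambda p:np.array([x+(p[0]+.5)/5-.5,y+(p[1]+.5)/5-.5])
    print(name,'area',st[k,4],'cen',T(ce[k]).round(2),'rect',T(mr[0]).round(2),mr[1],round(mr[2],1)); return T(ce[k]),T(mr[0]),np.array([T(p) for p in cv2.boxPoints(mr)])
dark=lambda i:i.max(2)<60
at,ar,_=blob(c,303,215,80,60,dark,'block top')
st_,_,_=blob(s,200,230,45,40,dark,'block scene')
print(tri(c,at,s,st_), plane(c,*at,87),plane(c,*ar,87))
wh=lambda i:(i.min(2)>120)&(i.max(2)-i.min(2)<25)
wt,_,_=blob(c,325,228,25,30,lambda i:(i.min(2)>75)&(i.max(2)-i.min(2)<22),'ball+collar')
br=lambda i:(i[:,:,0]-i[:,:,2]>35)&(i[:,:,0]>105)
bt,_,bx=blob(c,303,215,80,60,br,'stand')
P=[plane(c,*q,60) for q in bx];print(np.round(P,1),np.mean(P,0))
# window head
w1,_,_=blob(c,180,185,45,30,dark,'win top');w2,_,_=blob(s,320,165,32,40,dark,'win sc')
print('win',tri(c,w1,s,w2))
# plate corners
Q=[(90,358),(235,335),(255,575),(105,595)]
Q=[(163+u*.26,185+(v-300)*.26) for u,v in Q]
g=cv2.cvtColor(c['frame'],cv2.COLOR_RGB2GRAY)
Q2=cv2.cornerSubPix(g,np.array(Q,np.float32).reshape(-1,1,2),(3,3),(-1,-1),(3,50,.01))[:,0]
print(np.array(Q).round(1),Q2.round(1))
for q in(Q,Q2):
    P=np.array([plane(c,*p,12) for p in q])[:,:2];TL,TR,BR,BL=P;print(P.round(1),P.mean(0))
    for d in(TL-BL,TR-BR,TL-TR,BL-BR,(TL+TR-BL-BR)/2): print(round(np.linalg.norm(d),1),round(np.degrees(np.arctan2(d[1],d[0])),1))
# rim by hough-ish: crop centres from view
rt=(163+162*.26,185+(493-300)*.26); rs=(272+(558-400)*.2,165+(402-300)*.2)
print('bore mouth',tri(c,rt,s,rs))
```

```text
block top area 3046 cen [344.38 244.54] rect [344.11 244.6 ] (76.93449401855469, 47.01007843017578) 38.4
block scene area 4733 cen [212.79 248.75] rect [215.   248.18] (69.00690460205078, 97.03153991699219) 83.9
(array([ 510.58828903, -194.85279597,   84.02282197]), np.float64(1.6823804020792037)) [ 509.63689834 -195.02573972   87.        ] [ 509.43883947 -194.27435253   87.        ]
ball+collar area 2076 cen [332.09 229.94] rect [334.8 231.1] (35.0, 102.0) 90.0
stand area 263 cen [356.49 244.83] rect [356.43 244.82] (11.399174690246582, 24.98116683959961) 76.0
[[ 515.4 -226.4   60. ]
 [ 519.6 -240.5   60. ]
 [ 513.2 -242.1   60. ]
 [ 509.  -228.1   60. ]] [ 514.28296219 -234.28656252   60.        ]
win top area 5931 cen [199.81 199.92] rect [199.79 200.1 ] (79.55062866210938, 86.99132537841797) 87.1
win sc area 4640 cen [331.94 185.71] rect [331.88 186.19] (51.601104736328125, 108.25263977050781) 5.9
win (array([617.95039245, 226.05911023,  99.25087873]), np.float64(2.390331892284103))
[[186.4 200.1]
 [224.1 194.1]
 [229.3 256.5]
 [190.3 261.7]] [[186.4 200.1]
 [224.3 195.9]
 [230.3 255.6]
 [191.7 262. ]]
[[634.4 283.4]
 [659.1 168.1]
 [466.7 138.3]
 [445.4 254.2]] [551.43387973 211.00984695]
191.2 8.8
194.7 8.8
117.9 102.1
117.9 100.4
193.0 8.8
[[634.4 283.4]
 [653.3 167.2]
 [469.6 135.4]
 [444.7 250.1]] [550.51430904 209.01073898]
192.7 10.0
186.4 9.8
117.7 99.2
117.3 102.3
189.5 9.9
bore mouth (array([521.36096613, 208.27773279,  68.67940933]), np.float64(4.521125198756796))
```

Run:
```python
from h import *
c=load('top0');s=load('scene0')
def cr(c,x,y): return cv2.resize(c['frame'][y:y+30,x:x+40],(400,300),interpolation=cv2.INTER_CUBIC)[:,:,::-1]
def big(c,x,y,w,h): return cv2.resize(c['frame'][y:y+h,x:x+w],(400,300),interpolation=cv2.INTER_CUBIC)[:,:,::-1]
g=np.vstack([np.hstack([cr(c,186,221),cr(s,285,178)]),np.hstack([big(c,176,185,80,60)*0+big(c,166,190,104,78),big(s,272,165,80,60)])])
g=np.clip(g.astype(float)*1.3,0,255).astype(np.uint8)
for k in range(0,400,50):
    cv2.line(g,(k,0),(k,4),(0,0,255),1);cv2.line(g,(400+k,0),(400+k,4),(0,0,255),1)
for k in range(0,300,50): cv2.line(g,(0,k),(4,k),(0,0,255),1);cv2.line(g,(400,k),(404,k),(0,0,255),1)
# overlay bottom: predicted points for hypothesis socket (517,205), yaw 9.8
a=np.radians(9.8);u=np.array([np.cos(a),np.sin(a),0])
for S in [np.array([517,205,0.])]:
  v=np.array([-u[1],u[0],0])
  for z in(60,74,88):
    for (cc,f) in((c,lambda p:((p[0]-166)*400/104,300+(p[1]-190)*400/104)),(s,lambda p:(400+(p[0]-272)*5,300+(p[1]-165)*5))):
      p=f(proj(cc,S+[0,0,z])[0]);cv2.circle(g,tuple(int(t) for t in p),2,(0,0,255),-1)
      for q in (S+84*u+[0,0,101],S+84*u+22*v+[0,0,132],S+84*u-22*v+[0,0,132],S+84*u+22*v+[0,0,70],S+84*u-22*v+[0,0,70],S+136*u+60*v+[0,0,12],S+136*u-60*v+[0,0,12],S-64*u-60*v+[0,0,12],S-64*u+60*v+[0,0,12]):
        p=f(proj(cc,q)[0]);cv2.circle(g,tuple(int(t) for t in p),2,(0,255,0),-1)
cv2.imwrite('pics/sock.png',g)
```

```text
(no output)
```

View pics/sock.png

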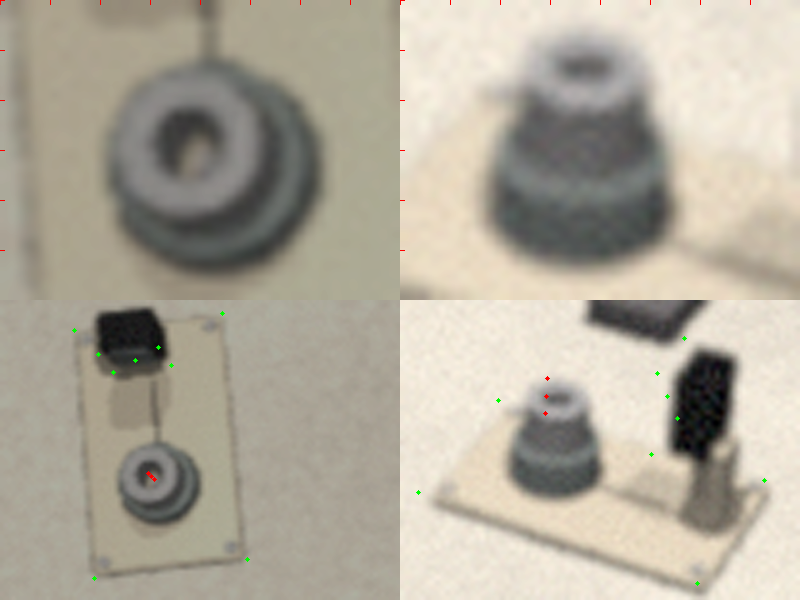

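The rim circle is centred at about (204.2,234.5) in the top view and (302.8,184.8) in the scene view. The bench points projected from the top view sit about 2 px off in the scene view, so the cameras disagree slightly.

Run:
```python
from h import *
c=load('top0');s=load('scene0')
print('rim',tri(c,(204.2,234.5),s,(302.8,184.8)))
for z in(60,68,74,80,88): print(z,plane(c,204.2,234.5,z).round(1),plane(s,302.8,184.8,z).round(1))
b=plane(c,337.0,237.6,84);g=plane(c,344.4,244.5,87);d=b-g;print('ball',b.round(1),np.degrees(np.arctan2(d[1],d[0])),np.hypot(d[0],d[1]))
T=lambda u,v:(303+u/5-.4,215+v/5-.4)
C=[plane(c,*T(*p),z) for p,z in(((105,108),60),((252,64),60),((299,207),60),((152,254),60))];print('stand',np.round(C,1),np.mean(C,0))
e=plane(c,*T(198,118),109)-plane(c,*T(250,158),109);print('edge',np.degrees(np.arctan2(e[1],e[0])),np.linalg.norm(e))
# plate corners both views
top=[(166+u/3.846-.4,190+(v-300)/3.846-.4) for u,v in((76,330),(220,316),(243,560),(95,575))]
for i,(u,v) in ((1,(768,490)),(2,(705,592)),(3,(433,503))):
    q=(272+(u-400)/5-.4,165+(v-300)/5-.4);print('corner',tri(c,top[i],s,q),plane(c,*top[i],12).round(1),plane(s,*q,12).round(1))
```

```text
rim (array([520.8454768 , 208.80276941,  71.30866143]), np.float64(0.8029248756465468))
60 [522.8 211.   60. ] [511.6 221.9  60. ]
68 [521.6 209.7  68. ] [518.  212.4  68. ]
74 [520.8 208.6  74. ] [522.8 205.2  74. ]
80 [519.9 207.6  80. ] [527.5 198.1  80. ]
88 [518.7 206.2  88. ] [533.9 188.6  88. ]
ball [ 529.  -174.1   84. ] 47.439789037477176 28.45063379443546
stand [[ 534.9 -138.3   60. ]
 [ 565.2 -223.8   60. ]
 [ 482.6 -251.8   60. ]
 [ 451.3 -167.5   60. ]] [ 508.49716847 -195.35089547   60.        ]
edge 54.25186620892507 36.12741129258275
corner (array([666.43919792, 180.47001607,  75.66885035]), np.float64(53.68567521742209)) [660.  172.2  12. ] [645.5 280.9  12. ]
corner (array([548.02664985, 202.56409274, -84.30078759]), np.float64(179.85365275529983)) [464.6 139.7  12. ] [667.7 165.5  12. ]
corner (array([430.55909968, 244.67186187, -67.79160056]), np.float64(67.82087785624621)) [447.2 254.4  12. ] [476.5 133.1  12. ]
```

>>> {"fn": "play_rows", "kwargs": {"series": [[100,[1,-0.5,0],0],[100,[2.5,-1.25,0],-0.5],[100,[4,-2,0],-1],[100,[5.5,-2.75,0],-1.5],[100,[7,-3.5,0],-2],[100,[8.5,-4.25,0],-2.5],[100,[10,-5,0],-3],[100,[11.5,-5.75,0],-3.6],[100,[13,-6.5,0.4],-3.6],[100,[14.2,-7.2,0.8],-3.6],[100,[15.2,-7.7,1.2],-3.6],[100,[15.7,-8,1.2],-3.6],[100,[15.94,-8.06,1.2],-3.6],[100,[15.94,-8.06,1.2],-3.6],[100,[15.94,-8.06,1.2],-3.6]]}}

```text
time_s: 1.6
eef_pos: [509.7, -196.8, 201.9]
tcp_rot: [0.903, 0.43, 0.0, 0.001]
ft_force: [0.7, -0.4, 0.1]
gripper_width: 1.005
```

>>> {"fn": "play_rows", "kwargs": {"series": [[100,[0.06,-0.05,0.5],0],[100,[0.06,-0.05,1.3],0],[100,[0.06,-0.05,2.1],0],[100,[0.06,-0.05,2.9],0],[100,[0.06,-0.05,3.7],0],[100,[0.06,-0.05,4.4],0],[100,[0.06,-0.05,4.9],0],[100,[0.06,-0.05,5.1],0],[100,[0.06,-0.05,5.2],0],[100,[0.06,-0.05,5.2],0]]}}

```text
time_s: 2.6
eef_pos: [510.1, -193.9, 71.6]
tcp_rot: [0.903, 0.43, 0.0, 0.0]
ft_force: [-0.7, 0.2, 0.1]
gripper_width: 1.004
```

>>> {"fn": "play_rows", "kwargs": {"series": [[0,[0,0,0],0],[0,[0,0,0],0],[0,[0,0,0],0],[0,[0,0,0],0],[0,[0,0,0],0],[0,[0,0,0],0],[0,[0,0,0],0],[0,[0,0,0],0],[0,[0,0,0],0],[0,[0,0,0],0],[0,[0,0,0],0],[0,[0,0,0],0]], "newtons": 80}}

```text
time_s: 3.8
eef_pos: [510.1, -193.8, 71.6]
tcp_rot: [0.903, 0.43, 0.0, 0.0]
ft_force: [-1.1, 0.7, 4.6]
gripper_width: 0.175
```

>>> {"fn": "play_rows", "kwargs": {"series": [[0,[0,0,-0.2],0],[0,[0,0,-0.6],0],[0,[0,0,-1.2],0],[0,[0,0,-1.8],0],[0,[0,0,-2.4],0],[0,[0,0,-3.0],0],[0,[0,0,-3.6],0],[0,[0,0,-4.2],0],[0,[0,0,-4.8],0],[0,[0,0,-5],0],[0,[0,0,-5],0],[0,[0,0,-5],0]]}}

```text
time_s: 5.0
eef_pos: [509.6, -193.4, 195.7]
tcp_rot: [0.903, 0.43, -0.0, -0.001]
ft_force: [-0.3, -0.4, -1.9]
gripper_width: 0.177
```

Run:
```python
from h import *
c=snap('top','top1');s=snap('scene','scene1')
o=r.observe();print(o['eef_pos'],o['ft_force'],o['ft_torque'])
p=np.array(o['eef_pos']); 
P=[p+[0,0,16],p+[0,0,16-74]]
print(proj(c,P),proj(s,P))
def cr(c,P):
    x,y=[int(t) for t in proj(c,[P])[0]]; x-=30;y-=22;print(x,y)
    return cv2.resize(c['frame'][y:y+45,x:x+60],(400,300),interpolation=cv2.INTER_CUBIC)[:,:,::-1]
g=np.hstack([cr(c,P[0]-[0,0,30]),cr(s,P[0]-[0,0,30])]);cv2.imwrite('pics/held.png',np.clip(g*1.4,0,255).astype(np.uint8))
```

```text
[ 509.34072828 -193.25196262  195.20954768] [-0.39428148 -0.086209   -2.37941039] [-3.42532015e-03 -2.19140025e-05  9.84392019e-03]
[[351.46224487 238.37598189]
 [346.67477616 242.25117763]] [[206.80039767 211.10670224]
 [210.25609175 233.44865861]]
319 218
178 198
```

View pics/held.png

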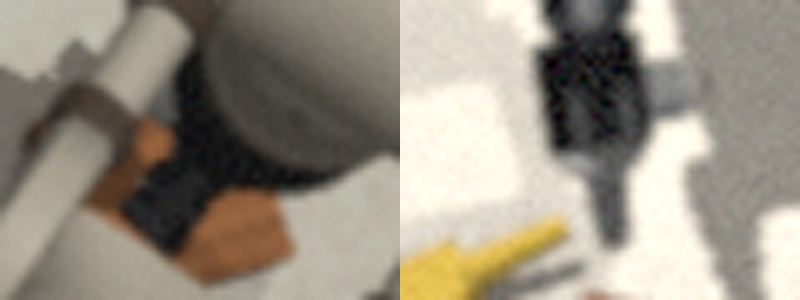

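The eye is held and clear of the stand. In the scene view the shank tip is at about (209.7,234.3) against a predicted (210.3,233.4). Next I'll refine the bench direction.

```bash
python3 - <<'E'
from h import *
c=load('top0');x0,y0,w,h=175,185,70,85
g=cv2.cvtColor(c['frame'],cv2.COLOR_RGB2GRAY)[y0:y0+h,x0:x0+w]
g=cv2.GaussianBlur(cv2.resize(g,None,fx=6,fy=6,interpolation=cv2.INTER_CUBIC),(0,0),3)
L=cv2.createLineSegmentDetector(cv2.LSD_REFINE_ADV).detect(g)[0][:,0]
for l in L:
    p=[plane(c,x0+(a+.5)/6-.5,y0+(b+.5)/6-.5,12) for a,b in(l[:2],l[2:])];d=p[1]-p[0];n=np.hypot(d[0],d[1])
    if n>45: print(round(n),round(np.degrees(np.arctan2(d[1],d[0]))%90,1),p[0][:2].round(1),p[1][:2].round(1))
E
python3 - <<'E'
from h import *
c=load('top0')
g=cv2.GaussianBlur(cv2.cvtColor(c['frame'],cv2.COLOR_RGB2GRAY).astype(np.float32),(0,0),.8)
a=np.radians(10);u=np.array([np.cos(a),np.sin(a),0]);v=np.array([-u[1],u[0],0]);S=np.array([519,206.5,12])
def samp(P):
    q=proj(c,P).astype(np.float32);return cv2.remap(g,q[:,0].copy(),q[:,1].copy(),cv2.INTER_LINEAR)[:,0]
def edge(base,along,ts,nrm,rng,mode):
    out=[]
    for t in ts:
        k=np.arange(-rng,rng+.1,.5);f=samp([base+along*t+nrm*x for x in k])
        out.append((t,k[np.argmin(f)]) if mode=='dark' else (t,k[np.argmax(np.abs(np.gradient(f)))]))
    out=np.array(out);
    for _ in range(3):
        p=np.polyfit(out[:,0],out[:,1],1);e=np.abs(out[:,1]-np.polyval(p,out[:,0]));out=out[e<max(2*e.mean(),1)]
    return p,len(out),e.mean()
for sg in(1,-1):
    p,n,e=edge(S+sg*60*v,u,np.arange(-50,125,4),v,7,'dark');print('long',sg,'yaw',10+np.degrees(p[0]),'off at t=0',p[1],n,round(e,2))
for t0 in(-64,136):
    p,n,e=edge(S+t0*u,v,np.arange(-52,53,4),u,7,'dark');print('short',t0,'yaw',10-np.degrees(p[0]),p[1],n,round(e,2))
p,n,e=edge(S,u,np.arange(33,62,2),v,8,'dark');print('centre line',10+np.degrees(p[0]),p[1],n,round(e,2))
E
```

```text
long 1 yaw 9.45807829693114 off at t=0 -0.7030421928856555 34 0.5
long -1 yaw 9.707906493781762 off at t=0 2.3010158761129196 35 0.59
short -64 yaw 9.52778203698009 0.27777777777777773 27 0.72
short 136 yaw 10.292950032614202 -4.685185185185183 27 2.13
centre line 12.510639206754332 -0.9393499709808476 13 0.46
```

>>> {"fn": "play_rows", "kwargs": {"series": [[0,[0.4,-0.3,0],0],[0,[1.2,-0.92,0],-0.4],[0,[2.2,-1.7,0],-0.9],[0,[3.2,-2.46,0],-1.4],[0,[4.2,-3.23,0],-1.9],[0,[5.2,-4,0],-2.5],[0,[6.2,-4.77,0],-3],[0,[7.2,-5.54,0],-3.5],[0,[8.2,-6.31,0],-4],[0,[9.2,-7.08,0],-4.5],[0,[10.2,-7.85,0],-5],[0,[11.2,-8.62,0],-5.5],[0,[12,-9.24,0],-6],[0,[12.5,-9.6,0],-6.08],[0,[12.7,-9.78,0],-6.08],[0,[12.76,-9.82,0],-6.08],[0,[12.76,-9.82,0],-6.08],[0,[12.76,-9.82,0],-6.08]]}}

```text
time_s: 6.9
eef_pos: [520.2, 207.9, 196.3]
tcp_rot: [0.646, 0.763, -0.0, 0.0]
ft_force: [0.8, 0.2, -2.2]
gripper_width: 0.176
```

Run:
```python
from h import *
c=snap('top','top2');s=snap('scene','scene2')
o=r.observe();print(o['time_s'],o['eef_pos'],o['qpos'],o['ft_force'],o['ft_torque'])
p=np.array(o['eef_pos']); 
print(proj(s,[p-[0,0,58.6],p+[0,0,15.4],[520,207.9,71],[520,207.9,74]]))
def cr(c,x,y): return cv2.resize(c['frame'][y:y+60,x:x+80],(800,600) if 0 else (400,300),interpolation=cv2.INTER_CUBIC)[:,:,::-1]
x,y=280,145
g=cv2.resize(s['frame'][y:y+54,x:x+48],(480,540),interpolation=cv2.INTER_CUBIC)[:,:,::-1]
t=np.zeros((540,300,3),np.uint8);t[:225]=cv2.resize(c['frame'][205:265,165:245],(300,225))[:,:,::-1]
cv2.imwrite('pics/over.png',np.clip(np.hstack([g,t])*1.3,0,255).astype(np.uint8))
```

```text
7.0 [520.29962185 207.9699333  196.33334361] [ 1.64688613e-01  1.49140113e-01  1.67786031e+00 -1.51037726e-04
  1.31458553e+00 -1.37567555e-03] [-0.07558282 -1.21154863 -1.86105714] [-0.03271176 -0.07665346 -0.0033727 ]
[[303.32657481 167.68960353]
 [304.13714635 147.25119402]
 [302.54703975 184.88393599]
 [302.5772918  184.13340608]]
```

View pics/over.png

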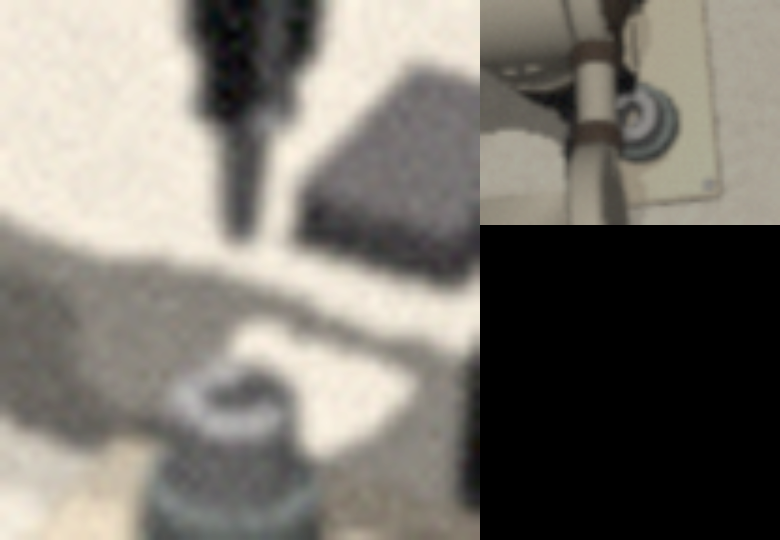

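The shank tip at (303.3,168) sits above the rim centre at (302.8,184.3) in the scene view, matching the prediction to within 1 mm sideways. I'll lower it to just above the rim.

>>> {"fn": "play_rows", "kwargs": {"series": [[0,[0.03,0,0.3],0],[0,[0.03,0,0.9],0],[0,[0.03,0,1.5],0],[0,[0.03,0,2],0],[0,[0.03,0,2.2],0],[0,[0.03,0,2.3],0],[0,[0.03,0,2.3],0],[0,[0.03,0,2.3],0]]}}

```text
time_s: 7.8
eef_pos: [520.5, 209.6, 139.5]
tcp_rot: [0.645, 0.764, 0.0, 0.0]
ft_force: [0.3, 0.5, -1.9]
gripper_width: 0.176
```

Run:
```python
from h import *
c=snap('top','top3');s=snap('scene','scene3')
o=r.observe();print(o['time_s'],o['eef_pos'],o['ft_force'],o['ft_torque'])
x,y=280,160
g=cv2.resize(s['frame'][y:y+40,x:x+40],(500,500),interpolation=cv2.INTER_CUBIC)[:,:,::-1]
t=np.zeros((500,300,3),np.uint8);t[:300]=cv2.resize(c['frame'][220:250,190:220],(300,300),interpolation=cv2.INTER_CUBIC)[:,:,::-1]
cv2.imwrite('pics/over2.png',np.clip(np.hstack([g,t])*1.4,0,255).astype(np.uint8))
```

```text
7.9 [520.55107203 209.62032972 139.57331465] [-0.36564686 -0.30606401 -2.47582197] [ 0.01018048 -0.01996913  0.0161677 ]
```

View pics/over2.png

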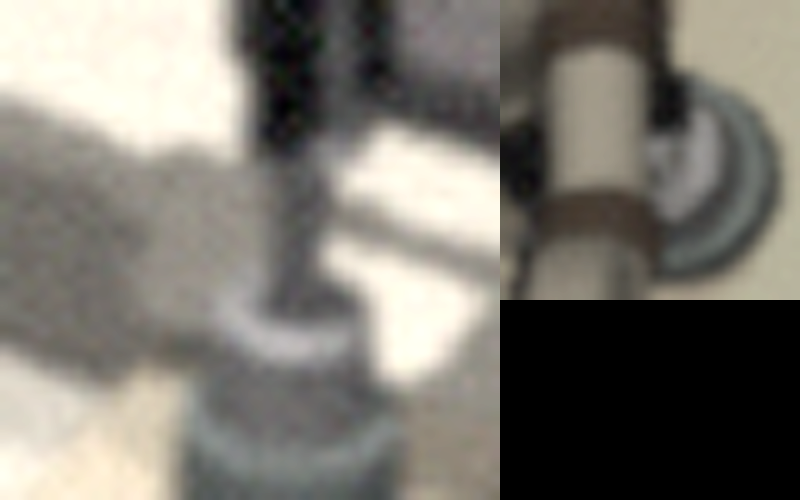

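The tip is over the bore, perhaps 1–2 mm to the right of centre: shank at x≈297 and rim centre at 290 in the crop. I'll correct by 1 mm and feel downwards.

>>> {"fn": "play_rows", "kwargs": {"series": [[0,[-0.02,-0.035,0],0],[0,[-0.02,-0.035,0.1],0],[0,[-0.02,-0.035,0.2],0],[0,[-0.02,-0.035,0.3],0],[0,[-0.02,-0.035,0.4],0],[0,[-0.02,-0.035,0.5],0],[0,[-0.02,-0.035,0.5],0],[0,[-0.02,-0.035,0.5],0]]}}

```text
time_s: 8.7
eef_pos: [519.2, 208.9, 126.2]
tcp_rot: [0.645, 0.764, -0.0, -0.0]
ft_force: [0.2, 0.5, -2.0]
gripper_width: 0.176
```

>>> {"fn": "play_rows", "kwargs": {"series": [[0,[0,0,0.1],0],[0,[0,0,0.2],0],[0,[0,0,0.3],0],[0,[0,0,0.3],0],[0,[0,0,0.3],0]]}}

```text
time_s: 9.2
eef_pos: [518.8, 209.3, 118.4]
tcp_rot: [0.645, 0.764, -0.0, -0.001]
ft_force: [-1.1, 4.0, -2.9]
gripper_width: 0.176
```

>>> {"fn": "play_rows", "kwargs": {"series": [[0,[0.04,0,0],0],[0,[0.04,0,0],0],[0,[0.04,0,0],0],[0,[0.04,0,0],0]]}}

```text
time_s: 9.6
eef_pos: [519.0, 209.7, 118.8]
tcp_rot: [0.645, 0.764, -0.0, 0.0]
ft_force: [-0.6, 1.0, -2.6]
gripper_width: 0.174
```

>>> {"fn": "play_rows", "kwargs": {"series": [[0,[0,0,0.1],0],[0,[0,0,0.2],0],[0,[0,0,0.3],0],[0,[0,0,0.3],0],[0,[0,0,0.3],0]]}}

```text
time_s: 10.1
eef_pos: [518.8, 210.0, 110.9]
tcp_rot: [0.645, 0.764, -0.0, -0.0]
ft_force: [-1.1, 2.3, -2.1]
gripper_width: 0.177
```

>>> {"fn": "play_rows", "kwargs": {"series": [[0,[0.04,0,0.1],0],[0,[0.04,0,0.2],0],[0,[0.04,0,0.3],0],[0,[0.04,0,0.3],0],[0,[0.04,0,0.3],0]]}}

```text
time_s: 10.6
eef_pos: [518.7, 210.7, 103.5]
tcp_rot: [0.645, 0.764, -0.0, -0.0]
ft_force: [-0.6, 1.6, -2.9]
gripper_width: 0.174
```

>>> {"fn": "play_rows", "kwargs": {"series": [[0,[0,0,0.08],0],[0,[0,0,0.16],0],[0,[0,0,0.16],0],[0,[0,0,0.16],0]]}}

```text
time_s: 11.0
eef_pos: [518.7, 210.9, 99.6]
tcp_rot: [0.645, 0.764, -0.0, -0.0]
ft_force: [-0.4, 2.2, -3.2]
gripper_width: 0.174
```

>>> {"fn": "play_rows", "kwargs": {"series": [[0,[0.03,0,0.05],0],[0,[0.03,0,0.1],0],[0,[0.03,0,0.1],0],[0,[0.03,0,0.1],0]]}}

```text
time_s: 11.4
eef_pos: [518.8, 211.4, 97.2]
tcp_rot: [0.645, 0.764, -0.0, 0.0]
ft_force: [-0.1, -0.4, -1.8]
gripper_width: 0.178
```

>>> {"fn": "play_rows", "kwargs": {"series": [[0,[0,0,0.05],0],[0,[0,0,0.1],0],[0,[0,0,0.1],0],[0,[0,0,0.1],0]]}}

```text
time_s: 11.8
eef_pos: [518.8, 211.6, 94.9]
tcp_rot: [0.645, 0.764, -0.0, 0.0]
ft_force: [-1.5, -0.4, -0.6]
gripper_width: 0.177
```

>>> {"fn": "play_rows", "kwargs": {"series": [[0,[0,0,0.04],0],[0,[0,0,0.04],0],[0,[0,0,0.04],0]]}}

```text
time_s: 12.1
eef_pos: [518.8, 211.6, 93.9]
tcp_rot: [0.645, 0.764, 0.0, -0.0]
ft_force: [-1.8, 0.7, 0.7]
gripper_width: 0.181
```

>>> {"fn": "play_rows", "kwargs": {"series": [[0,[0,0,0.04],0],[0,[0,0,0.04],0],[0,[0,0,0.04],0]]}}

```text
time_s: 12.4
eef_pos: [518.7, 211.6, 92.8]
tcp_rot: [0.645, 0.764, -0.0, -0.0]
ft_force: [-1.3, 0.5, 1.0]
gripper_width: 0.176
```

>>> {"fn": "play_rows", "kwargs": {"series": [[0,[0,0,0.03],0],[0,[0,0,0.03],0],[0,[0,0,0.03],0]]}}

```text
time_s: 12.7
eef_pos: [518.7, 211.6, 92.1]
tcp_rot: [0.645, 0.764, 0.0, -0.0]
ft_force: [-3.1, 0.2, 2.0]
gripper_width: 0.176
```

>>> {"fn": "play_rows", "kwargs": {"series": [[0,[0,0,0.03],0],[0,[0,0,0.03],0],[0,[0,0,0.03],0]]}}

```text
time_s: 13.0
eef_pos: [518.8, 211.6, 91.5]
tcp_rot: [0.645, 0.764, -0.0, -0.0]
ft_force: [-4.6, 0.2, 4.6]
gripper_width: 0.171
```

>>> {"fn": "play_rows", "kwargs": {"series": [[0,[0,-0.04,0],0],[0,[0,-0.04,0],0],[0,[0,-0.04,0],0]]}}

```text
time_s: 13.3
eef_pos: [518.6, 211.6, 91.6]
tcp_rot: [0.646, 0.764, 0.001, 0.001]
ft_force: [1.0, 0.2, 0.2]
gripper_width: 0.181
```

>>> {"fn": "play_rows", "kwargs": {"series": [[0,[0,0,0.03],0],[0,[0,0,0.03],0],[0,[0,0,0.03],0]]}}

```text
time_s: 13.6
eef_pos: [518.6, 211.6, 91.3]
tcp_rot: [0.645, 0.764, 0.001, 0.001]
ft_force: [-0.7, 1.5, 5.5]
gripper_width: 0.176
```

>>> {"fn": "play_rows", "kwargs": {"series": [[0,[0,0,0.03],0],[0,[0,0,0.03],0],[0,[0,0,0.03],0],[0,[0,0,0.03],0]]}}

```text
time_s: 14.0
eef_pos: [518.6, 211.6, 91.0]
tcp_rot: [0.645, 0.764, 0.001, 0.001]
ft_force: [-1.8, 1.8, 8.2]
gripper_width: 0.178
```

>>> {"fn": "play_rows", "kwargs": {"series": [[0,[0,0,0.02],0],[0,[0,0,0.02],0],[0,[0,0,0.02],0]]}}

```text
time_s: 14.3
eef_pos: [518.6, 211.6, 90.8]
tcp_rot: [0.645, 0.764, 0.001, 0.001]
ft_force: [-3.4, 0.7, 9.9]
gripper_width: 0.174
```

>>> {"fn": "play_rows", "kwargs": {"series": [[0,[0,-0.02,0.03],0],[0,[0,-0.02,0.03],0],[0,[0,-0.02,0.03],0],[0,[0,-0.02,0.03],0]]}}

```text
time_s: 14.7
eef_pos: [518.6, 211.6, 90.5]
tcp_rot: [0.645, 0.764, 0.001, 0.001]
ft_force: [-1.6, 0.7, 11.0]
gripper_width: 0.178
```

>>> {"fn": "play_rows", "kwargs": {"series": [[0,[0,0.005,0.01],0.5],[0,[0,0.01,0.015],1],[0,[0,0.01,0.02],1],[0,[0,0.01,0.02],1]]}}

```text
time_s: 15.1
eef_pos: [519.0, 211.7, 89.9]
tcp_rot: [0.697, 0.717, 0.001, 0.001]
ft_force: [-1.3, 1.5, 10.4]
gripper_width: 0.18
```

```bash
python3 -c "
from h import *
o=r.observe();print(o['time_s'],o['eef_pos'],o['ft_force'],o['ft_torque'],np.degrees(2*np.arctan2(o['tcp_rot'][1],o['tcp_rot'][0])))"
```

```text
15.1 [518.98809617 211.6530394   89.94028966] [-1.27066084  1.4609479  10.35296477] [ 0.15442396  0.4009959  -0.19077505] 91.57743926037887
```

>>> {"fn": "play_rows", "kwargs": {"series": [[0,[0,0,0.02],0.5],[0,[0,0.01,0.035],1],[0,[0,0.01,0.04],1],[0,[0,0.01,0.04],1]]}}

```text
time_s: 15.5
eef_pos: [519.4, 211.7, 89.5]
tcp_rot: [0.746, 0.666, 0.001, 0.001]
ft_force: [-1.1, 0.5, 12.7]
gripper_width: 0.176
```

>>> {"fn": "play_rows", "kwargs": {"series": [[0,[0,0,0.01],0.5],[0,[0,0.01,0.02],1],[0,[0,0.01,0.025],1],[0,[0,0.01,0.025],1]]}}

```text
time_s: 15.9
eef_pos: [519.9, 211.6, 89.1]
tcp_rot: [0.79, 0.613, 0.002, 0.001]
ft_force: [-3.4, 1.1, 14.3]
gripper_width: 0.176
```

>>> {"fn": "play_rows", "kwargs": {"series": [[0,[0,-0.01,0.005],0.5],[0,[0,-0.01,0.01],1],[0,[0,-0.01,0.01],1],[0,[0,-0.01,0.01],1]]}}

```text
time_s: 16.3
eef_pos: [520.1, 211.5, 88.8]
tcp_rot: [0.831, 0.556, 0.002, 0.001]
ft_force: [-1.4, 0.3, 12.5]
gripper_width: 0.174
```

>>> {"fn": "play_rows", "kwargs": {"series": [[0,[0,0,0.005],0.5],[0,[0,0.005,0.01],1],[0,[0,0.005,0.015],1],[0,[0,0.005,0.015],1]]}}

```text
time_s: 16.7
eef_pos: [520.5, 211.4, 88.6]
tcp_rot: [0.868, 0.497, 0.002, 0.001]
ft_force: [-1.2, -0.6, 14.0]
gripper_width: 0.18
```

```bash
python3 -c "
from h import *
o=r.observe();print(o['time_s'],o['eef_pos'],o['ft_force'],o['ft_torque'],np.degrees(2*np.arctan2(o['tcp_rot'][1],o['tcp_rot'][0])))"
```

```text
16.7 [520.49854729 211.3521627   88.6368967 ] [-1.23055117 -0.60223455 13.98569574] [-0.03566878  0.31218719 -0.16599002] 59.567254105830095
```

>>> {"fn": "play_rows", "kwargs": {"series": [[0,[0,0,0.005],0.5],[0,[0,0.005,0.01],1],[0,[0,0.005,0.01],1],[0,[0,0.005,0.01],1]]}}

```text
time_s: 17.1
eef_pos: [520.8, 211.1, 88.5]
tcp_rot: [0.9, 0.435, 0.003, 0.001]
ft_force: [0.1, -1.0, 13.3]
gripper_width: 0.178
```

>>> {"fn": "play_rows", "kwargs": {"series": [[0,[0,0,0.005],0.5],[0,[0,0.005,0.01],1],[0,[0,0.005,0.01],1],[0,[0,0.005,0.01],1]]}}

```text
time_s: 17.5
eef_pos: [521.1, 210.9, 88.3]
tcp_rot: [0.929, 0.371, 0.003, 0.001]
ft_force: [-0.0, -2.6, 12.8]
gripper_width: 0.177
```

>>> {"fn": "play_rows", "kwargs": {"series": [[0,[-0.01,0.01,0.005],0.5],[0,[-0.01,0.015,0.01],1],[0,[-0.01,0.015,0.015],1],[0,[-0.01,0.015,0.015],1]]}}

```text
time_s: 17.9
eef_pos: [521.3, 210.6, 88.1]
tcp_rot: [0.952, 0.305, 0.003, 0.001]
ft_force: [-1.2, -1.6, 14.1]
gripper_width: 0.171
```

>>> {"fn": "play_rows", "kwargs": {"series": [[0,[0,0.005,0.005],0.5],[0,[-0.005,0.01,0.01],1],[0,[-0.005,0.01,0.01],1],[0,[-0.005,0.01,0.01],1]]}}

```text
time_s: 18.3
eef_pos: [521.5, 210.2, 88.0]
tcp_rot: [0.971, 0.238, 0.003, 0.001]
ft_force: [-0.1, -2.2, 13.8]
gripper_width: 0.173
```

```bash
python3 -c "
from h import *
o=r.observe();print(o['time_s'],o['eef_pos'],o['ft_force'],o['ft_torque'],np.degrees(2*np.arctan2(o['tcp_rot'][1],o['tcp_rot'][0])))"
```

```text
18.3 [521.54742839 210.24970176  87.99668751] [-0.11291682 -2.24142933 13.83345581] [-0.29954056  0.17497176 -0.28758058] 27.56109504191974
```

>>> {"fn": "play_rows", "kwargs": {"series": [[0,[0,0.01,0.005],0.5],[0,[-0.005,0.02,0.01],1],[0,[-0.005,0.02,0.01],1],[0,[-0.005,0.02,0.01],1]]}}

```text
time_s: 18.7
eef_pos: [521.7, 209.8, 87.8]
tcp_rot: [0.985, 0.17, 0.004, 0.001]
ft_force: [0.0, -1.7, 14.8]
gripper_width: 0.174
```

>>> {"fn": "play_rows", "kwargs": {"series": [[0,[0,0.005,0.005],0.5],[0,[-0.005,0.015,0.01],1],[0,[-0.005,0.015,0.01],1.25],[0,[-0.005,0.015,0.01],1.25],[0,[-0.005,0.015,0.01],1.25],[0,[-0.005,0.015,0.01],1.25]]}}

```text
time_s: 19.3
eef_pos: [521.8, 209.4, 87.7]
tcp_rot: [0.996, 0.084, 0.004, 0.0]
ft_force: [-0.5, -1.6, 15.5]
gripper_width: 0.175
```

Run:
```python
from h import *
o=r.observe();print(o['time_s'],o['eef_pos'],o['ft_force'],o['ft_torque'],np.degrees(2*np.arctan2(o['tcp_rot'][1],o['tcp_rot'][0])))
c=snap('top','top4');s=snap('scene','scene4')
x,y=265,140
g=cv2.resize(s['frame'][y:y+75,x:x+75],(450,450),interpolation=cv2.INTER_CUBIC)[:,:,::-1]
t=cv2.resize(c['frame'][190:265,165:223],(348,450),interpolation=cv2.INTER_CUBIC)[:,:,::-1]
cv2.imwrite('pics/turned.png',np.clip(np.hstack([g,t])*1.4,0,255).astype(np.uint8))
```

```text
19.3 [521.83510812 209.39763463  87.71410379] [-0.54299243 -1.59097209 15.52113074] [-0.31328521  0.09951159 -0.17661381] 9.584167640948232
```

View pics/turned.png

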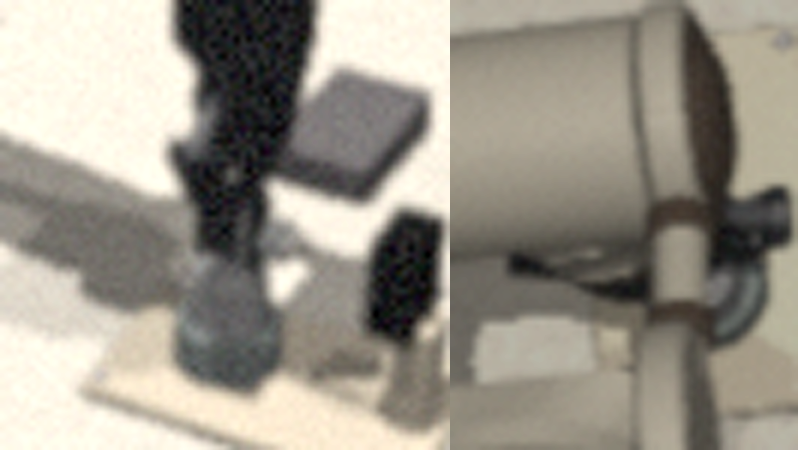

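The turn is done at 9.6°, with steady push and about 2.8 mm of creep. I'll ease the push, then open the jaws.

>>> {"fn": "play_rows", "kwargs": {"series": [[0,[0,0,-0.03],0],[0,[0,0,-0.06],0],[0,[0,0,-0.07],0],[0,[0,0,-0.07],0],[0,[0,0,-0.07],0]]}}

```text
time_s: 19.9
eef_pos: [521.7, 209.4, 87.8]
tcp_rot: [0.997, 0.083, 0.004, 0.0]
ft_force: [5.8, -1.1, 4.9]
gripper_width: 0.176
```

>>> {"fn": "play_rows", "kwargs": {"series": [[0,[0.03,0,-0.02],0],[0,[0.04,0,-0.02],0],[0,[0.04,0,-0.02],0]]}}

```text
time_s: 20.2
eef_pos: [521.7, 209.4, 87.8]
tcp_rot: [0.997, 0.084, 0.003, 0.0]
ft_force: [5.3, -1.4, 4.7]
gripper_width: 0.179
```

>>> {"fn": "play_rows", "kwargs": {"series": [[30,[0,0,0],0],[60,[0,0,0],0],[100,[0,0,0],0],[100,[0,0,0],0],[100,[0,0,0],0],[100,[0,0,0],0],[100,[0,0,0],0],[100,[0,0,0],0],[100,[0,0,0],0],[100,[0,0,0],0]]}}

```text
time_s: 21.2
eef_pos: [519.4, 209.8, 86.5]
tcp_rot: [0.996, 0.084, 0.0, -0.0]
ft_force: [0.5, 0.2, 0.7]
gripper_width: 0.998
```

>>> {"fn": "play_rows", "kwargs": {"series": [[100,[0,0,-0.3],0],[100,[0,0,-0.8],0],[100,[0,0,-1.5],0],[100,[0,0,-2.5],0],[100,[0,0,-3.5],0],[100,[0,0,-4.5],0],[100,[0,0,-5.5],0],[100,[0,0,-6],0],[100,[0,0,-6],0]]}}

```text
time_s: 22.1
eef_pos: [520.8, 210.0, 239.4]
tcp_rot: [0.996, 0.084, 0.003, -0.0]
ft_force: [0.2, -1.2, 0.5]
gripper_width: 0.998
```

>>> {"fn": "play_rows", "kwargs": {"series": [[100,[0,1,0],0],[100,[0,2.5,0],0],[100,[0,4,0],0],[100,[0,5.5,0],0],[100,[0,7,0],0],[100,[0,8.5,0],0],[100,[0,9.5,0],0],[100,[0,10,0],0],[100,[0,10,0],0],[100,[0,10,0],0]]}}

```text
time_s: 23.1
eef_pos: [560.6, -35.7, 235.8]
tcp_rot: [0.996, 0.084, -0.001, -0.001]
ft_force: [-0.1, 0.3, -0.7]
gripper_width: 1.002
```

Run:
```python
from h import *
c=snap('top','top5');s=snap('scene','scene5')
g=cv2.resize(s['frame'][135:210,265:340],(450,450),interpolation=cv2.INTER_CUBIC)[:,:,::-1]
t=cv2.resize(c['frame'][190:265,180:238],(348,450),interpolation=cv2.INTER_CUBIC)[:,:,::-1]
b=np.hstack([cv2.resize(i[:,:,::-1],(398,150)) for i in (c['frame'][120:330],s['frame'][160:370])])
G=np.vstack([np.hstack([g,t]),b[:, :798]]) if b.shape[1]>=798 else np.vstack([np.hstack([g,t])[:,:796],b])
cv2.imwrite('pics/final.png',np.clip(G*1.4,0,255).astype(np.uint8))
```

```text
(no output)
```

View pics/final.png

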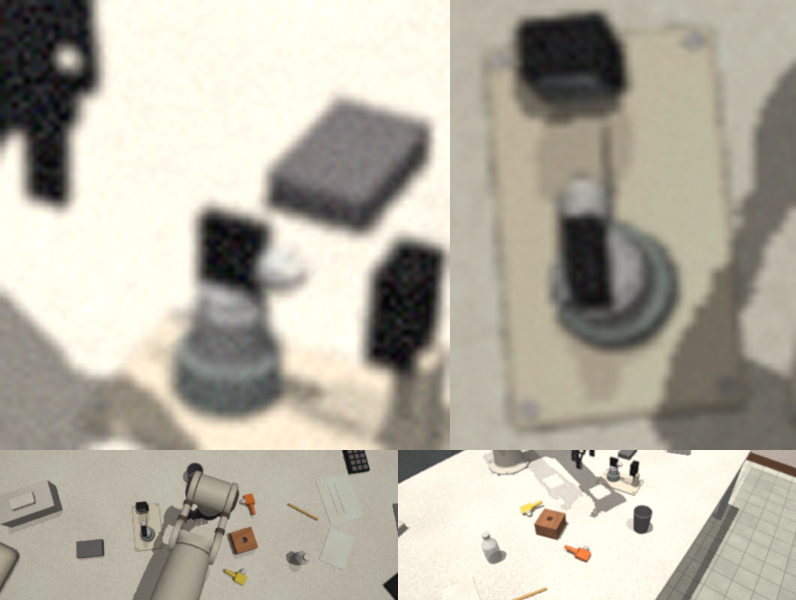

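The eye stands upright in the socket facing the window. In the top crop the ball is at (580,197) and the block at (585,260), and the other objects look unmoved. One numeric yaw check remains before handing in.

Run:
```python
from h import *
c=load('top5');x0,y0,w,h=190,215,25,30
im=cv2.resize(c['frame'][y0:y0+h,x0:x0+w],None,fx=8,fy=8,interpolation=cv2.INTER_CUBIC).astype(int)
m=(im.max(2)<60).astype(np.uint8);n,l,st,ce=cv2.connectedComponentsWithStats(m);k=1+np.argmax(st[1:,4])
T=lambda p:(x0+(p[0]+.5)/8-.5,y0+(p[1]+.5)/8-.5)
B=plane(c,*T(ce[k]),103);L=plane(c,180+(580-450)/6-.4,190+197/6-.4,100)
d=L-B;print('block',B.round(1),'ball',L.round(1),'yaw',np.degrees(np.arctan2(d[1],d[0])))
cn=max(cv2.findContours((l==k).astype(np.uint8),0,1)[0],key=cv2.contourArea)
vx,vy,a,b=cv2.fitLine(cn,2,0,.01,.01).ravel();p=plane(c,*T((a,b)),103);q=plane(c,*T((a-80*vx,b-80*vy)),103);d=q-p;print('block axis',np.degrees(np.arctan(d[1]/d[0])))
# movement of the loose things
for n in('top','scene'):
    A=load(n+'0')['frame'].astype(int);Z=load(n+'5')['frame'].astype(int);D=np.abs(A-Z).max(2)
    for nm,P in(('sanitizer',0),('cup',0),('case',0)):
        u,v={'top':{'sanitizer':(425,271),'cup':(274,152),'case':(127,258)},'scene':{'sanitizer':(131,298),'cup':(344,257),'case':(323,162)}}[n][nm]
        print(n,nm,(D[v-18:v+18,u-18:u+18]>40).sum())
print(r.observe()['time_s'])
```

```text
block [515.2 205.5 103. ] ball [551.2 215.4 100. ] yaw 15.300919939421592
block axis 31.487479297051042
top sanitizer 0
top cup 183
top case 0
scene sanitizer 10
scene cup 0
scene case 48
23.2
```

The blob-based yaw is contaminated by dark side faces. The block's visible right edge slopes about 3° in the picture and the plate's edges about 3.7°, so they are parallel, and the tool was at 9.6° at release. Handing in.

```bash
python3 -c "
from cell import r
print(r.close_job(), r.observe()['time_s'])"
```

```text
the job is handed in; nothing more can be done
the job is handed in; nothing more can be done
```

The eye is wedged in the socket, facing the window, and holds by itself. The job was handed in at about 23 s of the 67 s allowed.

**What I did:** I lifted the eye straight out of the stand and lowered it into the bore about 90° away from the window, feeling for the seat. I then turned it 90° towards the window. At each check the wrist force plus about 2 N for the eye's weight came to 12 to 17.5 N of push. The shank crept about 2.8 mm down during the turn. I eased the push, opened the jaws and moved the arm clear.

**Last checks:**
- **Seating:** the final pictures show the eye upright in the socket, with the gripper clear of it.
- **Direction:** the tool stood at 9.6° when I let go, and the plate's edges measured 9.5 to 10.3°. In the final top view the block's visible edge runs parallel to the plate, judged by eye to within about 2°.
- **Yaw checks that disagreed:** block to ball gave 15°, and a line fitted to the block gave 31°. I put this down to dark side faces in the mask and trusted the edges and the release angle instead.
- **Other objects:** the before and after comparison showed the bottle and lens case still in the top view, and the cup still in the scene view. The arm hid the cup in the top view. Small changes near the case (48 pixels) and the bottle (10 pixels) in the scene view were not followed up.

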